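# Hang the graduated gauge plate on the spring hook

### The arm

A 7-joint arm with a two-finger parallel gripper is mounted at the origin on a cart in front of the work surface, level with it; the furniture and walls round the work are solid. World frame = base frame: x ahead of the robot, y to its left, z up, the work surface at z = 0. Lengths are in m, angles in rad, forces in N, time in s.
With the tool pointing down it reaches from about 0.4 to 0.9 m from the base axis. Payload 5.5 kg.
Tool frame: the origin (TCP) lies at the very end of the fingers, on their centre line; the grasp point (between the pads) lies 19 mm behind it (ctrl.pinch_z is the distance from the TCP to the grasp point, in m); z points along the fingers, y is the line along which they close (so a half turn about z gives the same grasp; the last joint's range is limited). The gripper opens to 85 mm and grips with 20 to 120 N. Pads are 22 mm wide; open, the fingers measure 114 mm over their backs; the gripper's body (76 mm by 85 mm) begins 54 mm behind the grasp point. The pads swing forward as they close: fully open they stand 13 mm farther back than shut.
Start: joints at [1.371, 0.501, -0.427, 1.55, 0.221, 1.138, -0.21], TCP at [0.29, -0.582, 0.231] pointing down, gripper open.
Joint ranges: [-2.88, 2.88], [-0.31, 2.03], [-1.54, 1.56], [0.2, 2.42], [-1.41, 4.55], [0.19, 2.02], [-2.57, 2.57]. Speed limits (rad/s): [2.57, 2.57, 3.14, 3.14, 3.14, 3.14, 3.14].

### API

Orientations are given as a 3x3 rotation matrix whose columns are the frame's x, y, z axes.
In Python, from rig import ctrl, vision, telemetry gives the robot as it stands. The module is installed in compiled form; this text tells all that it offers. Calls block until the motion is done:
- ctrl.goto(position, orientation): joint-space move of the TCP to a pose.
- ctrl.line_to(position, frame=None, rate=0.15, max_force=None): straight line of the TCP; frame=None keeps the orientation; rate is the mean speed in m/s. With max_force (N) it stops when the force on the tool has changed by that much, and returns True; else False.
- ctrl.set_joints(angles): joint-space move.
- ctrl.set_gripper(opening, effort=None): opening from 0.0 (shut) to 1.0 (fully open); effort is the grip in N (None keeps the last); returns when the fingers have stopped.
- ctrl.dwell(seconds).
- ctrl.solve_ik(position, orientation): joint angles nearest the present ones, or None.
- vision.capture(name): name is "scene" or "side" or "wrist"; returns the picture (420x560x3 uint8, blue, green, red); there is no depth.
- vision.calibration(name): a dict with "camera_matrix" (3x3 intrinsics, pixels), "k1" (the pictures are not rectified: a ray, as slopes to the right and down, at radius r is drawn at 1 + k1 r^2 times it, then the intrinsics apply), "extrinsics" (4x4, takes a point from camera to world coordinates). Camera axes: x right, y up, looking along -z (the intrinsics and any distortion apply to the point x, -y, -z); pixel columns grow to the right and rows downward; lengths in m; the calibration is good to about 2 mm. A picture is of the moment at which its call begins: read the wrist's pose just before it. calibration takes no time and is no camera call; for the wrist camera it gives the pose at the moment of the call.
A pose or a line that the arm cannot do raises ctrl.MotionError and nothing moves.
- ctrl.close_job(): hands the job in; it is judged then, once.
Readings, each from a call of its own:
- telemetry.read_time_s(): time.
- telemetry.read_joint_positions(): joint angles.
- telemetry.read_qvel(): joint speeds.
- telemetry.read_joint_efforts(): joint torques, N m.
- telemetry.read_tool_pos(): TCP position.
- telemetry.read_tool_rot(): TCP orientation.
- telemetry.read_wrist_force(): force on the tool from outside, world axes, zero at the start.
- telemetry.read_ft_torque(): the same for the moment, N m.
- telemetry.read_grip_width(): opening from 0.0 (shut) to 1.0 (fully open).
- telemetry.read_gripper_force(): force on a finger pad.
Only numpy, scipy, OpenCV 4.12 (cv2) and the standard library are available. Lean on these libraries where they do the work, as an engineer would, in place of code of your own. Each camera call takes 0.05 s, during which the arm holds its last target. There are 200 camera calls.

### The job

Take the graduated gauge plate out of its slotted block and hang it on the hook of the stand with its graduated face outward, away from the post: pass the plate's opening over the hook's head, press it back against the spring collar and draw it down until the neck meets the end of the slot, so that the head springs into the pocket of the graduated face and the plate hangs upright. Feel for the end of the slot gently, because the hook must not be forced (keep the load on it, the spring's own squeeze included, below 35 newtons), and leave the bottle, the reel and the loupe where they are.

Things in the scene. Friction and masses are not known exactly. Their poses are not given: they have to be found in the camera images.
- gauge: Loose aluminium gauge plate, 8 mm thick (x), 50 wide (y), 156 tall (z), 0.13-0.21 kg; origin at its centre. The -x face is graduated (dark scale lines on its lower half), the +x face blank; +z is the top. Its solid top 23 mm can be gripped across the 50 mm width. A keyhole passes through it (see gauge_slot). It starts upright in the block's slot, lower 26 mm inside.
- gauge_mid (a point): Centre of the gauge plate, half-way up; axes as gauge. It is also the centre of the keyhole's wide opening, 23 mm wide and 42 mm tall (z = -21 to +21 mm), which narrows at 45 degrees above that into the slot.
- gauge_face (a point): The centre of the plate's graduated face, 4 mm from the plate's centre in -x of gauge.
- block: Fixed dark grey plastic block, 44 x 90 mm, 34 mm high, with a slot 11 mm (x) by 54 mm (y), 26 mm deep; origin at the centre of its underside, on the bench.
- stand: Fixed hook stand: base 100 x 110 x 10 mm; post 24 mm wide, 190 mm high, its front at x = +33 mm. Origin on the bench below the rear face of the hook's head; +x points to the post, outward is -x. The hook is a level stud along x: round neck 8 mm thick, head 18 mm across, 6 mm long (x = -6 to 0 mm, bevelled in front). It sits on a carriage clamped to the post.
- hook (a point): Point on the stud's axis at the rear face of its head, 165 mm above the bench, for the middle setting of the carriage. The true stud lies anywhere up to 10 mm higher or lower (not measured): the end of the slot has to be felt. The clamp itself does not give. Axes as stand.
- collar (a joint): Spring collar on the neck: brass disc 34 mm across, its front 3 mm behind the head's rear face when free. Value in m: 0 free, grows towards the post, at most 0.012; the spring pushes outward with 5 N at 0 plus 0.5 N per mm. With the plate's graduated face just behind the head it reads 0.005; with the head home in the pocket 0.002.
- flux_bottle: Small bottle with a black cap, 27 mm across, 62 mm high, loose; origin under its centre. Leave it alone.
- solder_reel: Reel of solder wire, 56 mm across, 34 mm high, loose; origin under its centre. Leave it alone.
- loupe: Black loupe, 36 mm across, 26 mm high, loose; origin under its centre. Leave it alone.
- gauge_slot (a point): Where the stud's axis lies when the plate hangs home: 44 mm above the plate's centre. The slot is 11 mm wide, from z = +27 mm over the plate's centre up to its end at +48 mm. On the graduated side only, a pocket 3 mm deep, 23 mm wide, z = +35.5 to +54.5 mm, surrounds it; the hook's head drops in when the neck is at the slot's end.
There are look-alikes about, which are no part of the job. What is shaped like the gauge but yellow is not meant.

How it is judged:
On the way, in this order (a step that is already met when the one before it is completed fails the run):
1. the gauge plate has been lifted clear of its block (z of gauge in the frame of block above 0.118 m), for 0.1 s.
2. the plate, graduated face outward, presses the spring collar back behind the head of the hook (value of joint collar above 0.0042 m and x of gauge_face in the frame of stand between -0.002 and 0.0076 m), for 0.1 s.
At the end, for the whole second after the job is handed in: The plate hangs on the hook at rest, upright within 10 degrees, graduated face outward, with the head home in the pocket of that face (collar between 0.0010 and 0.0032 m) (value of joint collar between 0.001 and 0.0032 m and x of gauge_face in the frame of stand between -0.012 and 0.004 m and z of gauge in the frame of hook between -0.058 and -0.03 m and y of gauge in the frame of hook between -0.012 and 0.012 m and angle between gauge's own z axis and vertical below 0.17 rad and angle between the x axis of gauge and the x axis of stand, either way round below 0.17 rad and linear speed of gauge below 0.02 m/s); the robot touches nothing.
It fails at once if the hook stand or its hook is loaded with more than 35 N (contact force between anything else and stand above 35 N).
It fails at once if the bottle, the reel or the loupe is moved by more than 15 mm (distance of any of flux_bottle, solder_reel, loupe from where it was at the start of the episode above 0.015 m).
It also fails if it takes over 51 s, if anything falls off the work surface, if the arm or the gripper's body presses on something with over 40 N, if the wrist force passes 120 N, or if a joint passes its speed limit or range.

## Working session

There is one attempt and no reset: what is moved stays moved. The work goes in short steps, each a Python script; the robot and the scene stay as the last script left them, time stands still between calls to the robot, and variables do not carry over. Pictures are saved under pics/ and viewed, at most 10 in all, crops included, and the job is handed in when it is done.

```bash
mkdir -p pics; python3 - <<'E'
from rig import ctrl, vision, telemetry
import cv2, numpy as np
for n in ("scene","side"):
    cv2.imwrite(f"pics/{n}0.png",vision.capture(n))
    c=vision.calibration(n); print(n,np.round(c["camera_matrix"],1).tolist(),c["k1"],np.round(c["extrinsics"],3).tolist())
a,b=[cv2.imread(f"pics/{n}0.png") for n in("scene","side")]
print(telemetry.read_time_s(), telemetry.read_tool_rot())
E
```

```text
scene [[510.0, 0.0, 280.3], [0.0, 510.0, 209.3], [0.0, 0.0, 1.0]] -0.04515131715658997 [[-0.617, 0.574, -0.538, 0.0], [-0.787, -0.467, 0.404, 0.469], [-0.019, 0.672, 0.74, 0.907], [0.0, 0.0, 0.0, 1.0]]
side [[424.2, 0.0, 277.7], [0.0, 424.2, 211.9], [0.0, 0.0, 1.0]] -0.0688578438435671 [[-0.917, 0.266, -0.297, 0.294], [-0.398, -0.591, 0.701, 0.627], [0.011, 0.761, 0.649, 0.654], [0.0, 0.0, 0.0, 1.0]]
0.1 [[ 8.94774107e-01  4.46518413e-01 -7.77390264e-04]
 [ 4.46519087e-01 -8.94772573e-01  1.65764144e-03]
 [ 4.45799377e-05 -1.83033423e-03 -9.99998324e-01]]
```

View pics/scene0.png

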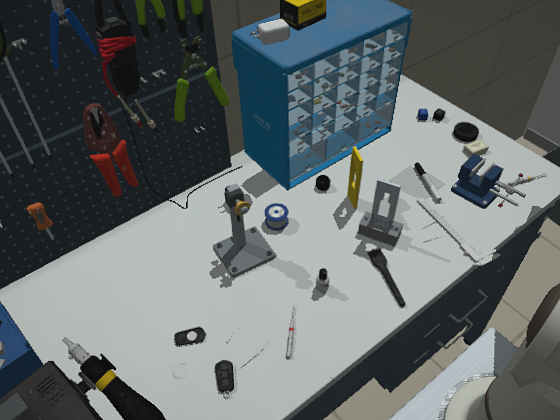

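View pics/side0.png

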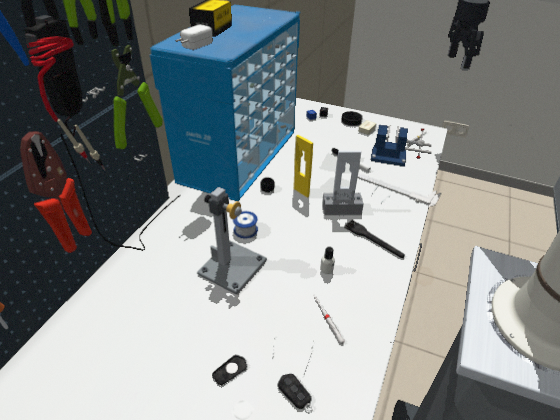

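Scene: the grey plate in the dark grey block is at (385,205), with the yellow look-alike at (355,178). The stand is at (243,235), the bottle at (322,281), the reel at (276,216) and the loupe at (322,183). In the side view the grey plate is at (346,178), the yellow one at (303,165) and the stand at (228,240). The grey plate in the block fits the description; I'll confirm it with one enlarged crop.

```bash
cat > h.py <<'E'
import numpy as np, cv2
from rig import ctrl, vision, telemetry
def ray(n,uv,c=None):
    c=c or vision.calibration(n); K=np.array(c["camera_matrix"]); E=np.array(c["extrinsics"])
    d=(np.array(uv,float)-K[:2,2])/[K[0,0],K[1,1]]
    s=d.copy()
    for _ in range(20): s=d/(1+c["k1"]*(s@s))
    return E[:3,3],E[:3,:3]@np.array([s[0],-s[1],-1])
def plane(n,uv,z,c=None):
    o,d=ray(n,uv,c); return o+d*(z-o[2])/d[2]
def tri(p,q,ca=None,cb=None):
    (o1,d1),(o2,d2)=ray(*p,ca),ray(*q,cb)
    t=np.linalg.lstsq(np.c_[d1,-d2],o2-o1,rcond=None)[0]
    a,b=o1+t[0]*d1,o2+t[1]*d2
    return (a+b)/2,np.linalg.norm(a-b)
def proj(n,P,c=None):
    c=c or vision.calibration(n); K=np.array(c["camera_matrix"]); E=np.array(c["extrinsics"])
    p=E[:3,:3].T@(np.array(P)-E[:3,3]); s=np.array([p[0],-p[1]])/-p[2]
    return s*(1+c["k1"]*(s@s))*[K[0,0],K[1,1]]+K[:2,2]
E
python3 - <<'E'
import cv2,numpy as np
a,b=[cv2.imread(f"pics/{n}0.png") for n in("scene","side")]
def cr(i,u,v): return cv2.resize(i[v:v+100,u:u+133],(400,300),interpolation=cv2.INTER_CUBIC)
cv2.imwrite("pics/c1.png",np.vstack([np.hstack([cr(a,320,150),cr(a,190,180)]),np.hstack([cr(b,280,130),cr(b,170,185)])]))
E
```

```text
(no output)
```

View pics/c1.png

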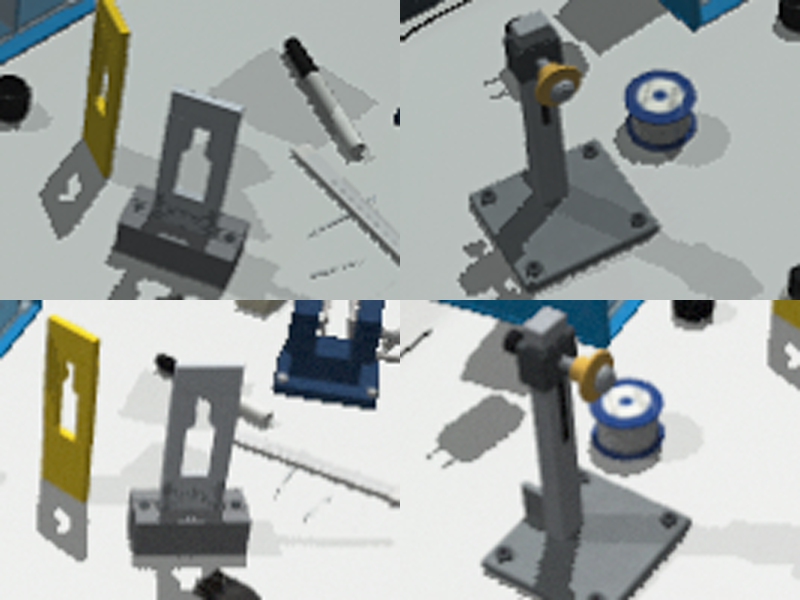

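The crop confirms the grey plate, which has some scale marks just above the block. The yellow one stands elsewhere without a block. Next I locate the corners.

```bash
python3 - <<'E'
from h import *
np.set_printoptions(precision=4,suppress=True)
S=lambda x,y:(320+x/3,150+y/3)
S2=lambda x,y:(190+(x-400)/3,180+y/3)
D=lambda x,y:(280+x/3,130+(y-300)/3)
D2=lambda x,y:(170+(x-400)/3,185+(y-300)/3)
for nm,p,q in [("gTL",S(175,92),D(178,367)),("gTR",S(242,105),D(243,367)),("head",S2(566,90),D2(605,377)),("collar",S2(559,83),D2(592,373)),("bL",S2(472,195),D2(482,563)),("bB",S2(590,142),D2(585,472)),("bR",S2(658,228),D2(690,520))]:
    print(nm,*tri(("scene",p),("side",q)))
for n,p in [("scene",S(175,92)),("scene",S(242,105)),("side",D(178,367)),("side",D(243,367))]: print("top",plane(n,p,.164))
for p in [S2(472,195),S2(535,290),S2(658,228),S2(590,142)]: print("base",plane("scene",p,.01))
for p in [D2(482,563),D2(585,472),D2(690,520)]: print("baseS",plane("side",p,.01))
# block top corners
for p in [S(130,190),S(118,225),S(237,262),S(248,226)]: print("blk",plane("scene",p,.034))
for p in [D(137,488),D(133,521),D(248,523),D(245,490)]: print("blkS",plane("side",p,.034))
for nm,uv,z in [("bottle",(322,290),0),("reel",(276,225),0),("loupe",(322,188),0),("yellow",(353,205),0)]: print(nm,plane("scene",uv,z))
c=vision.calibration("wrist"); T=np.eye(4);T[:3,:3]=telemetry.read_tool_rot();T[:3,3]=telemetry.read_tool_pos()
print(np.linalg.inv(T)@c["extrinsics"],c["camera_matrix"],c["k1"], ctrl.pinch_z)
E
```

```text
gTL [ 0.4785 -0.1476  0.1576] 0.0007055595305134659
gTR [ 0.438  -0.1727  0.1567] 0.006136206965715111
head [0.5883 0.1146 0.1555] 0.00015921530093149013
collar [0.5973 0.1141 0.1548] 0.0004528749790543419
bL [ 0.6707  0.1573 -0.0058] 0.0024325023284821772
bB [0.6383 0.0677 0.0165] 0.006352903578004057
bR [0.5538 0.069  0.0012] 0.0005858995874462192
top [ 0.4748 -0.1427  0.164 ]
top [ 0.437  -0.1691  0.164 ]
top [ 0.4758 -0.1372  0.164 ]
top [ 0.4332 -0.157   0.164 ]
base [0.6604 0.1621 0.01  ]
base [0.5601 0.1743 0.01  ]
base [0.5487 0.0727 0.01  ]
base [0.6467 0.0628 0.01  ]
baseS [0.6603 0.1695 0.01  ]
baseS [0.6385 0.0647 0.01  ]
baseS [0.55   0.0768 0.01  ]
blk [ 0.5045 -0.1468  0.034 ]
blk [ 0.4849 -0.1152  0.034 ]
blk [ 0.4044 -0.1579  0.034 ]
blk [ 0.423  -0.1898  0.034 ]
blkS [ 0.5011 -0.1548  0.034 ]
blkS [ 0.4907 -0.114   0.034 ]
blkS [ 0.4087 -0.1484  0.034 ]
blkS [ 0.4216 -0.188   0.034 ]
bottle [0.4236 0.0478 0.    ]
reel [0.6263 0.0128 0.    ]
loupe [ 0.6498 -0.1505  0.    ]
yellow [ 0.5592 -0.1705  0.    ]
[[-0.0001  0.9562  0.2927  0.0751]
 [ 1.      0.0001  0.     -0.0001]
 [-0.      0.2927 -0.9562 -0.1421]
 [ 0.      0.      0.      1.    ]] [[312.4782   0.     284.4149]
 [  0.     312.4782 207.961 ]
 [  0.       0.       1.    ]] -0.07365948832262571 0.0187
```

```bash
cat >> h.py <<'E'
def down(a):  # tool down, tool x at world yaw a
    x=np.array([np.cos(a),np.sin(a),0]); z=np.array([0,0,-1.]); return np.c_[x,np.cross(z,x),z]
E
python3 - <<'E'
from h import *
np.set_printoptions(precision=2,suppress=True)
d=np.pi/180
for nm,p,a in [("look",(.41,-.062,.25),116),("grasp",(.4545,-.152,.14),116),("grasp",(.4545,-.152,.14),-64),
   ("hang",(.59,.115,.22),-7),("hang",(.59,.115,.22),173),("hangfar",(.52,.12,.22),173),("hangfar",(.52,.12,.22),-7)]:
    print(nm,a,ctrl.solve_ik(p,down(a*d)))
E
```

```text
look 116 [ 1.23  0.11 -1.19  2.06  0.12  1.04  0.43]
grasp 116 [ 1.03  0.44 -0.92  2.04  0.46  0.88  0.31]
grasp -64 [ 0.58  0.31 -0.37  2.05  0.15  0.8  -2.56]
hang -7 [ 0.46  0.57 -0.96  1.68  0.51  1.16 -2.34]
hang 173 [ 0.42  0.55 -0.91  1.68  0.47  1.15  0.84]
hangfar 173 [ 0.7   0.66 -1.35  1.84  0.69  1.22  0.58]
hangfar -7 [ 0.6   0.51 -1.14  1.84  0.51  1.12 -2.42]
```

```bash
python3 - <<'E'
from h import *
ctrl.goto((.41,-.062,.25),down(np.radians(116)))
i=vision.capture("wrist"); cv2.imwrite("pics/w1.png",i)
np.save("w1.npy",vision.calibration("wrist")["extrinsics"])
u=proj("wrist",(.4545,-.152,.1)).astype(int); print(u,telemetry.read_time_s(),telemetry.read_wrist_force())
E
```

```text
[284 284] 2.075 [ 0.5554536  -0.06813915 -0.19337923]
```

View pics/w1.png

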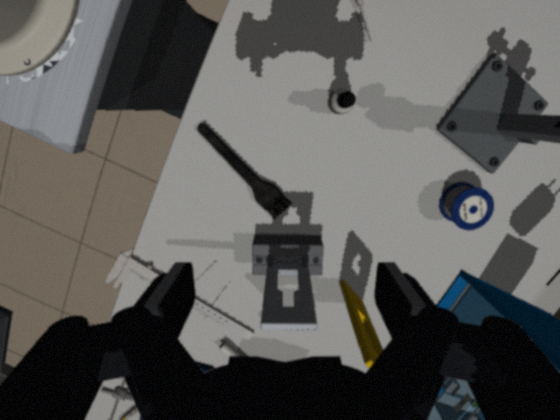

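The wrist view shows the plate, top edge at (289,326) and block at (288,250), with the yellow one to its right at (360,320). I'll enlarge it to see the face.

```bash
python3 - <<'E'
import cv2,numpy as np
i=cv2.imread("pics/w1.png")[215:340,235:345]
i=cv2.resize(i,None,fx=4.8,fy=4.8,interpolation=cv2.INTER_CUBIC)
i=(255*(i/255.)**.6).astype(np.uint8)
cv2.imwrite("pics/w1c.png",i)
E
```

```text
(no output)
```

View pics/w1c.png

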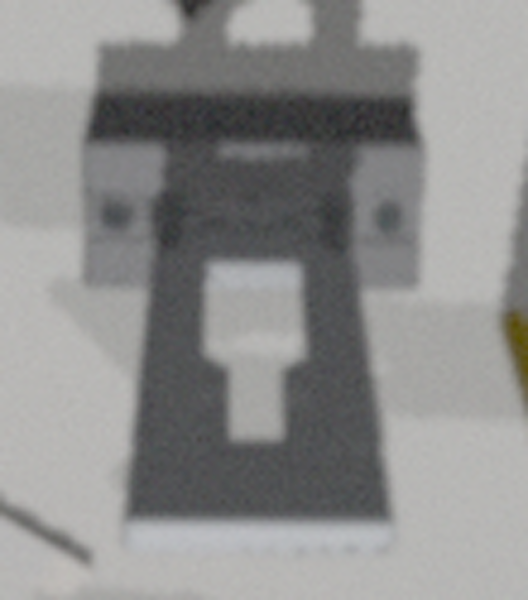

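```bash
python3 - <<'E'
from h import *
np.set_printoptions(precision=4,suppress=True)
P=[plane("wrist",(235+x/4.8,215+y/4.8),.164) for x,y in [(128,519),(390,519),(123,551),(395,551)]]
for p in P: print(p)
m=np.mean(P,0); e=P[1]-P[0]+P[3]-P[2]; print(m,np.degrees(np.arctan2(e[1],e[0])))
B=[plane("wrist",(235+x/4.8,215+y/4.8),.034) for x,y in [(88,140),(422,140),(83,287),(420,287)]]
for p in B: print(p)
m=np.mean(B,0); e=B[1]-B[0]+B[3]-B[2]; print(m,np.degrees(np.arctan2(e[1],e[0])),telemetry.read_grip_width())
i=np.vstack([np.hstack([cv2.resize(cv2.imread(f"pics/{n}0.png")[v:v+50,u:u+50],(400,400),interpolation=cv2.INTER_CUBIC) for n,u,v in[("scene",360,185),("side",322,150)]])])
cv2.imwrite("pics/c2.png",np.clip((i.astype(float)-60)*2.2,0,255).astype(np.uint8))
E
```

```text
[ 0.4366 -0.1613  0.164 ]
[ 0.4794 -0.1406  0.164 ]
[ 0.4387 -0.1681  0.164 ]
[ 0.4835 -0.1464  0.164 ]
[ 0.4595 -0.1541  0.164 ] 25.783490732030323
[ 0.4118 -0.1533  0.034 ]
[ 0.4897 -0.1155  0.034 ]
[ 0.4281 -0.193   0.034 ]
[ 0.5095 -0.1536  0.034 ]
[ 0.4598 -0.1539  0.034 ] 25.83267697240748 0.9969674343143169
```

View pics/c2.png

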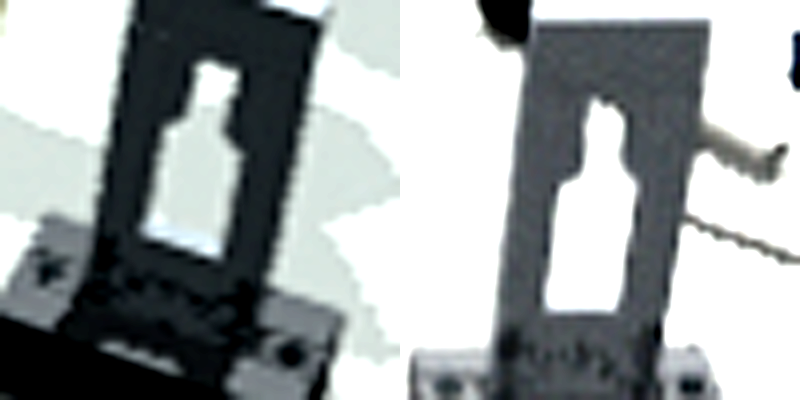

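The face is not decided yet, so I grip first; this grasp allows either hanging orientation. Plate centre is (0.4595,-0.154), yaw 25.8°, and it agrees with the block centre.

```bash
python3 - <<'E'
from h import *
np.set_printoptions(precision=4,suppress=True)
R=down(np.radians(115.8)); p=np.array([.4595,-.154,0])
ctrl.set_gripper(.85)
ctrl.goto(p+[0,0,.20],R)
print(ctrl.line_to(p+[0,0,.131],rate=.1,max_force=8), telemetry.read_tool_pos())
ctrl.set_gripper(0,effort=110)
print(telemetry.read_grip_width(),telemetry.read_gripper_force(),telemetry.read_wrist_force())
print(ctrl.line_to(p+[0,0,.21],rate=.08),telemetry.read_wrist_force(),telemetry.read_grip_width())
ctrl.goto((.45,.08,.28),R)
print(telemetry.read_time_s(),telemetry.read_wrist_force())
a=[]
for n in("scene","side"):
    i=vision.capture(n); cv2.imwrite(f"pics/{n}1.png",i)
    u,v=proj(n,(.45,.08,.25-.04)).astype(int); a.append(cv2.resize(i[max(v-65,0):v+65,u-43:u+43],(400,600),interpolation=cv2.INTER_CUBIC))
i=np.hstack(a); cv2.imwrite("pics/c3.png",(255*(i/255.)**.6).astype(np.uint8))
E
```

```text
False [ 0.46   -0.1539  0.1314]
0.5670226209861267 111.70078128576279 [-2.845  -0.9525  7.9849]
False [ 0.4745  0.2002 -1.7405] 0.5614136482386672
6.2 [-0.1757 -1.0129 -1.2108]
```

View pics/c3.png

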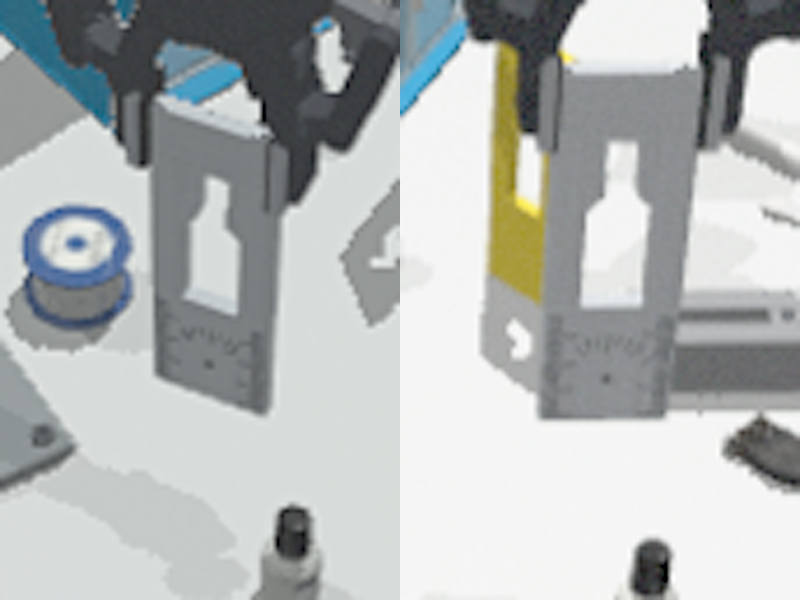

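The graduations are on the face turned to the cameras, which is the tool +x side. So I hang it with tool x outward, yaw about 173°. Next the brass collar, to locate the stud.

```bash
python3 - <<'E'
from h import *
np.set_printoptions(precision=4,suppress=True)
out=[]
for n,(u0,v0) in (("scene",(215,185)),("side",(210,190))):
    i=cv2.imread(f"pics/{n}0.png")[v0:v0+45,u0:u0+50]
    h=cv2.cvtColor(i,cv2.COLOR_BGR2HSV)
    m=((h[...,0]>10)&(h[...,0]<28)&(h[...,1]>90)&(h[...,2]>60)).astype(np.uint8)
    k,l,s,c=cv2.connectedComponentsWithStats(m); j=1+np.argmax(s[1:,4]); 
    cn=cv2.convexHull(np.argwhere(l==j)[:,::-1].astype(np.int32)); e=cv2.fitEllipse(cn); print(n,s[j],e)
    out.append((n,(e[0][0]+u0,e[0][1]+v0)))
    big=cv2.resize(i,(500,450),interpolation=cv2.INTER_NEAREST); cv2.ellipse(big,((e[0][0]*10+5,e[0][1]*10+5),(e[1][0]*10,e[1][1]*10),e[2]),(0,255,0),1)
    cv2.imwrite(f"pics/br_{n}.png",big)
print(out,*tri(*out))
a=np.hstack([cv2.imread(f"pics/br_{n}.png")for n in("scene","side")]); cv2.imwrite("pics/br.png",cv2.resize(a,(800,360)))
E
```

```text
scene [ 20  15  15  15 111] ((26.473079681396484, 21.92525863647461), (13.102275848388672, 16.105484008789062), 42.6747932434082)
side [ 16  11  15  18 122] ((23.152320861816406, 18.941936492919922), (13.989948272705078, 17.339391708374023), 17.378976821899414)
[('scene', (241.47307968139648, 206.9252586364746)), ('side', (233.1523208618164, 208.94193649291992))] [0.5973 0.1173 0.1587] 0.0003443192283789501
```

View pics/br.png

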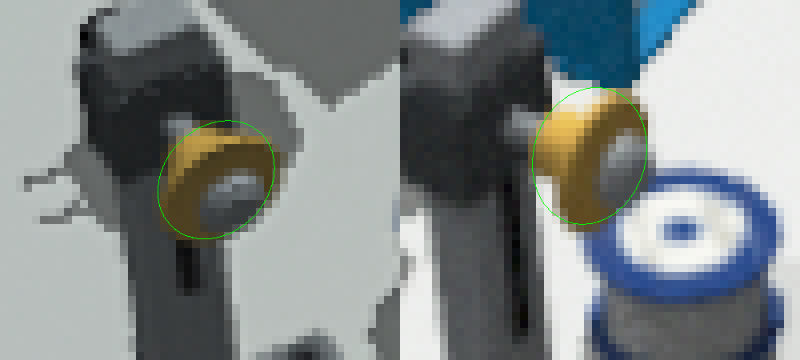

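```bash
python3 - <<'E'
from h import *
np.set_printoptions(precision=4,suppress=True)
H,r=tri(("scene",(243.8,209.2)),("side",(238.0,209.3))); print(H,r)
x=np.array([np.cos(np.radians(-7)),np.sin(np.radians(-7)),0])
head=H+x*.004; print("hookpt",head)
R=down(np.radians(173))
# plate centre at stud height, 45 mm in front
g=head-x*.045
tcp=np.array([g[0],g[1],H[2]+.0454])
ctrl.goto(tcp,R); ctrl.dwell(.2)
print(telemetry.read_tool_pos(),tcp,telemetry.read_time_s(),telemetry.read_wrist_force())
a=[]
for n in("scene","side"):
    i=vision.capture(n); cv2.imwrite(f"pics/{n}2.png",i)
    u,v=proj(n,H-x*.025).astype(int); print(n,u,v,proj(n,H),proj(n,g)); a.append(cv2.resize(i[v-50:v+50,u-33:u+33],(396,600),interpolation=cv2.INTER_CUBIC))
cv2.imwrite("pics/c4.png",np.hstack(a))
E
```

```text
[0.5861 0.1193 0.1631] 8.131373043587614e-05
hookpt [0.5901 0.1188 0.1631]
[0.5456 0.1232 0.2097] [0.5454 0.1242 0.2085] 7.1333 [-0.3304  0.0586 -2.1086]
scene 249 217 [243.8054 209.2199] [253.9068 222.5535]
side 249 213 [237.9876 209.281 ] [257.2507 217.0745]
```

View pics/c4.png

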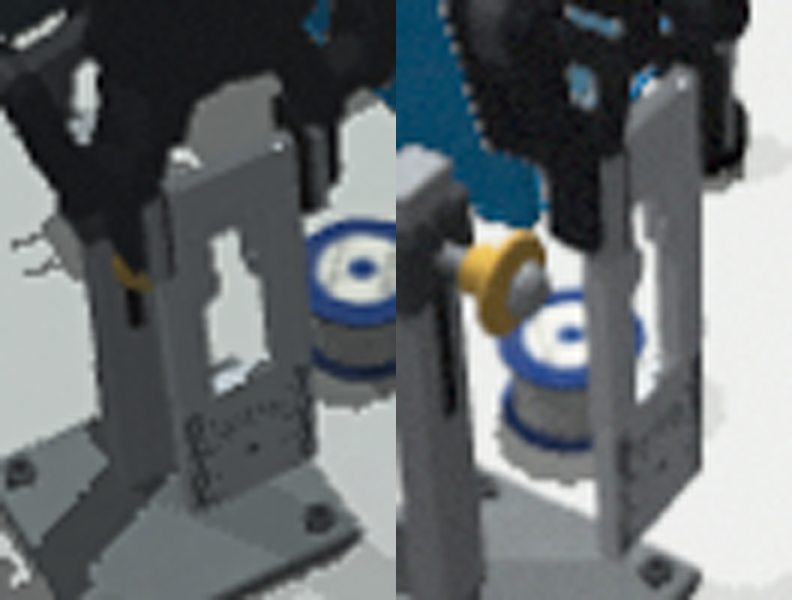

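Scene and side crops show the plate in front of the hook, graduated face outward. Its face corners in the scene crop are about (180,193), (297,140), (195,512), (318,462), and the head is visible in the side crop at (527,288). I triangulate the plate so I can compare it with the head.

```bash
python3 - <<'E'
from h import *
np.set_printoptions(precision=4,suppress=True)
S=lambda x,y:(216+x/6-.4,167+y/6-.4)
D=lambda x,y:(216+(x-396)/6-.4,163+y/6-.4)
P=[]
for nm,p,q in [("TL",S(180,193),D(630,150)),("TR",S(297,140),D(698,75)),("BL",S(195,515),D(622,556)),("BR",S(318,462),D(700,468))]:
    X,r=tri(("scene",p),("side",q)); P.append(X); print(nm,X,r)
m=np.mean(P,0); print("face centre",m)
e=P[1]-P[0]+P[3]-P[2]; print("y dir deg",np.degrees(np.arctan2(e[1],e[0])),np.linalg.norm(P[0]-P[1]),np.linalg.norm(P[0]-P[2]))
x=np.array([np.cos(np.radians(-7)),np.sin(np.radians(-7)),0])
t=telemetry.read_tool_pos(); print("expected",t-x*.004-[0,0,.0454])
# head in side2 image
print(D(527,288))
E
```

```text
TL [0.542  0.1393 0.2408] 0.0026073671333603833
TR [0.5414 0.0962 0.237 ] 0.0013819082452745644
BL [0.5456 0.1443 0.0852] 0.00044846026135470223
BR [0.5412 0.0958 0.0808] 0.00167265606233567
face centre [0.5425 0.1189 0.1609]
y dir deg -93.16213487483209 0.043267898138043735 0.15572526847631443
expected [0.5417 0.1238 0.1642]
(237.43333333333334, 210.6)
```

```bash
python3 - <<'E'
from h import *
np.set_printoptions(precision=4,suppress=True)
R=down(np.radians(173)); t=np.array([.5454,.1242,0]); a=[]
for k,T in enumerate((.32,.43)):
    try: ctrl.line_to(t+[0,0,T],rate=.2)
    except ctrl.MotionError as e: print(T,e); continue
    ctrl.dwell(.2); print(telemetry.read_tool_pos())
    c=vision.calibration("wrist"); i=vision.capture("wrist"); cv2.imwrite(f"pics/w2_{k}.png",i)
    np.save(f"w2_{k}.npy",c["extrinsics"])
    for P in [(.5861,.1193,.1631),t-[0,0,.0454-T]]: print("proj",proj("wrist",P,c))
    h=cv2.cvtColor(i,cv2.COLOR_BGR2HSV)
    m=((h[...,0]>10)&(h[...,0]<28)&(h[...,1]>80)&(h[...,2]>50)).astype(np.uint8)
    n,l,s,cc=cv2.connectedComponentsWithStats(m)
    for j in range(1,n):
        if s[j,4]>15: print(s[j],cc[j])
    a.append(cv2.resize(i[210:410,190:380],(400,421),interpolation=cv2.INTER_CUBIC))
cv2.imwrite("pics/c5.png",np.hstack(a)); print(telemetry.read_time_s())
E
```

```text
[0.5448 0.1237 0.3186]
proj [284.7833 231.6124]
proj [284.6948 234.9279]
[  22  192   82   73 2486] [ 58.9023 226.3681]
[271 232  31  21 297] [286.0438 243.9529]
[0.545  0.1237 0.4285]
proj [284.788  202.0454]
proj [284.7356 234.6439]
[503  83  28  19 281] [516.5374  91.1815]
[  79  178   56   53 1356] [104.6534 202.8606]
[ 83 323   8   3  19] [ 86.4737 323.8421]
9.1417
```

View pics/c5.png

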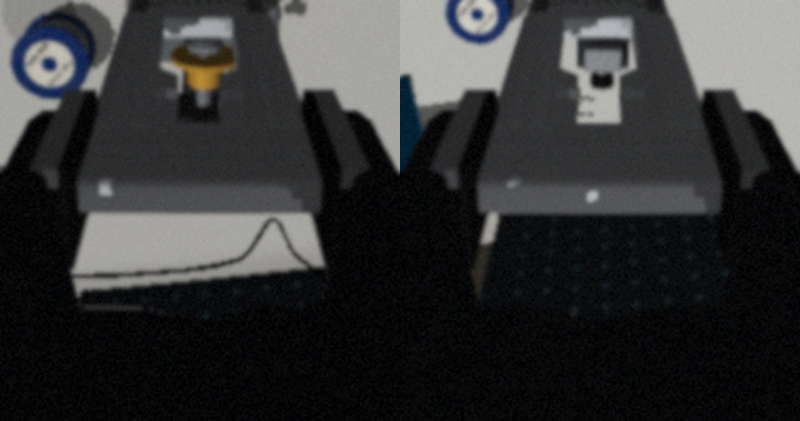

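The left crop shows the head at x≈205 through the opening, whose centre is at 198.4, so the stud lies about 3 mm to +y of my estimate. That agrees with the camera bias on the plate itself. I correct for it, go down in front, then advance in force-guarded steps.

```bash
python3 - <<'E'
from h import *
np.set_printoptions(precision=4,suppress=True)
x=np.array([np.cos(np.radians(-7)),np.sin(np.radians(-7)),0])
hk=np.array([.590,.1220,.2084]); np.save("hk.npy",hk)
ctrl.line_to(hk-x*.045,rate=.2); ctrl.dwell(.2)
f0=telemetry.read_wrist_force(); print(f0,telemetry.read_tool_pos())
np.save("f0.npy",f0)
print(ctrl.line_to(hk-x*.018,rate=.08,max_force=3),telemetry.read_wrist_force()-f0)
for s in np.arange(-.016,.013,.002):
    hit=ctrl.line_to(hk+x*s,rate=.04,max_force=6)
    f=telemetry.read_wrist_force()-f0; p=telemetry.read_tool_pos()
    print(round(s,4),hit,f,(p-hk)@x,p[2])
    if f@-x>6.5 or hit: break
print(telemetry.read_time_s(),telemetry.read_ft_torque())
E
```

```text
[ 0.3263 -0.3265 -1.4453] [0.5459 0.1276 0.2093]
False [ 0.0796 -0.6553  0.1412]
-0.016 False [ 0.3011  0.4678 -0.8136] -0.016221983437607296 0.20839962256883002
-0.014 False [-0.1977 -0.4414 -0.2449] -0.013914453302139732 0.20841878083130952
-0.012 False [-0.5532  0.4838  0.6162] -0.011855496544193605 0.20840711440322954
-0.01 False [-1.3772  0.5282 -0.2351] -0.009872701855900648 0.20837670288585491
-0.008 False [-0.4689 -0.181   0.0068] -0.007878522353383505 0.20837389502607956
-0.006 False [ 0.1858  0.5782 -1.0947] -0.0058511057361769776 0.2084109714733438
-0.004 False [-0.1254  0.29   -0.3989] -0.003937361004555596 0.20840216507623024
-0.002 False [-5.2509  0.6196  2.8099] -0.003174472649586812 0.20829507510931208
0.0 False [-5.7157 -0.1832  3.2677] -0.0012743493212306934 0.20829845631195554
0.002 False [-7.2385  0.2702  3.6864] 0.0004200737182995823 0.20826612637601147
13.5917 [-0.1347  1.7921 -0.115 ]
```

```bash
python3 - <<'E'
from h import *
np.set_printoptions(precision=4,suppress=True)
x=np.array([np.cos(np.radians(-7)),np.sin(np.radians(-7)),0])
hk=np.load("hk.npy"); f0=np.load("f0.npy")
def rep(t,h):
    f=telemetry.read_wrist_force()-f0; p=telemetry.read_tool_pos(); print(t,h,f,"s %.4f z %.4f"%((p-hk)@x,p[2])); return f,p
b=hk+x*.0058
rep("press",ctrl.line_to(b,rate=.02,max_force=8)); ctrl.dwell(.25); rep("hold",0)
h=ctrl.line_to(b-[0,0,.026],rate=.04,max_force=8); f,p=rep("down",h)
if not h:
  for d in np.arange(.028,.062,.002):
    h=ctrl.line_to(b-[0,0,d],rate=.02,max_force=5); f,p=rep(round(d,3),h)
    if h or f[2]>10: break
print(telemetry.read_time_s(),telemetry.read_ft_torque())
E
```

```text
press False [-8.2144  0.0637  5.691 ] s 0.0037 z 0.2083
hold 0 [-8.9019 -0.2349  5.3107] s 0.0036 z 0.2082
down False [-8.8013  1.7921  1.6776] s 0.0031 z 0.1814
0.028 False [-8.7262  1.0496  2.7849] s 0.0032 z 0.1797
0.03 False [-9.2841  0.2895  2.8054] s 0.0032 z 0.1778
0.032 False [-8.7139  1.1652  2.2952] s 0.0032 z 0.1758
0.034 False [-8.9078  0.2512  2.0799] s 0.0032 z 0.1738
0.036 False [-8.1339  0.3415  2.6418] s 0.0032 z 0.1718
0.038 False [-8.8261  1.82    2.4259] s 0.0032 z 0.1697
0.04 False [-8.2671  1.348   2.2744] s 0.0032 z 0.1677
0.042 False [-8.3034  0.0988  2.9777] s 0.0032 z 0.1657
0.044 False [-9.7261  1.2601  3.5795] s 0.0035 z 0.1639
0.046 False [-11.942   -1.6355  12.2357] s 0.0036 z 0.1634
17.4833 [-0.4025  2.4775 -0.1706]
```

```bash
python3 - <<'E'
from h import *
np.set_printoptions(precision=4,suppress=True)
x=np.array([np.cos(np.radians(-7)),np.sin(np.radians(-7)),0])
hk=np.load("hk.npy"); f0=np.load("f0.npy")
def rep(t,h):
    f=telemetry.read_wrist_force()-f0; p=telemetry.read_tool_pos(); print(t,h,f,"s %.4f z %.4f"%((p-hk)@x,p[2])); return f,p
for s in (.004,.002,.001,0,-.001,-.002,-.003,-.004):
    h=ctrl.line_to(hk+x*s-[0,0,.0453],rate=.03,max_force=9); f,p=rep(s,h)
    if f@-x<1 or h: break
print(telemetry.read_time_s(),telemetry.read_ft_torque())
E
```

```text
0.004 False [-7.7638  0.0411  7.5325] s 0.0026 z 0.1637
0.002 False [-6.49    0.2643  7.1604] s 0.0013 z 0.1636
0.001 False [-4.9427  0.4346  7.9458] s 0.0011 z 0.1637
0 False [-3.6278  0.2538  6.2624] s 0.0004 z 0.1637
-0.001 False [-3.5103  0.6445  6.2693] s -0.0005 z 0.1637
-0.002 False [-2.931   1.1797  7.4149] s -0.0014 z 0.1637
-0.003 False [0.112  1.2394 6.4812] s -0.0019 z 0.1637
19.2333 [ 0.2268 -0.221  -0.1067]
```

```bash
python3 - <<'E'
from h import *
np.set_printoptions(precision=4,suppress=True)
f0=np.load("f0.npy")
ctrl.set_gripper(.8); p=telemetry.read_tool_pos(); print(telemetry.read_wrist_force()-f0,p)
print(ctrl.line_to(p+[0,0,.09],rate=.12,max_force=8))
ctrl.goto(p+[-.12,-.02,.16],down(np.radians(173)))
ctrl.dwell(.5)
S=(.5861,.1223,.162); a=[]
for n in("scene","side","scene","side"):
    i=vision.capture(n); u,v=proj(n,np.array(S)-[0,0,.03]).astype(int); cv2.imwrite(f"pics/{n}3.png",i)
    g=i[v-50:v+50,u-33:u+33]; a.append(g.astype(int)); 
print([np.abs(a[k]-a[k+2]).mean() for k in(0,1)],telemetry.read_time_s())
# numeric check: the plate's mid-grey face silhouette edges predicted from the home pose
x=np.array([np.cos(np.radians(-7)),np.sin(np.radians(-7)),0]); y=np.array([-x[1],x[0],0])
f=np.array([.5877,.1223,.118])-x*.007
for n in("scene","side"):
    i=cv2.imread(f"pics/{n}3.png")
    for nm,dy,dz in[("solid top",0,.068),("opening",0,0),("lower",.0,-.06),("left rim",.018,.0),("right rim",-.018,0),("above",0,.09),("left out",.034,-.02),("right out",-.034,-.02)]:
        u,v=np.round(proj(n,f+y*dy+[0,0,dz])).astype(int); print(n,nm,(u,v),i[v-1:v+2,u-1:u+2].mean((0,1)).round())
E
```

```text
[-0.6594 -0.7298  1.9662] [0.5867 0.1219 0.1625]
False
[np.float64(0.512979797979798), np.float64(1.874949494949495)] 21.775
scene solid top (np.int64(243), np.int64(204)) [79. 77. 73.]
scene opening (np.int64(245), np.int64(227)) [178. 181. 175.]
scene lower (np.int64(247), np.int64(245)) [81. 79. 75.]
scene left rim (np.int64(238), np.int64(230)) [79. 77. 73.]
scene right rim (np.int64(253), np.int64(223)) [79. 77. 73.]
scene above (np.int64(242), np.int64(196)) [143. 140. 132.]
scene left out (np.int64(231), np.int64(240)) [89. 87. 81.]
scene right out (np.int64(260), np.int64(226)) [170. 173. 166.]
side solid top (np.int64(239), np.int64(201)) [94. 91. 88.]
side opening (np.int64(241), np.int64(230)) [100.  97.  95.]
side lower (np.int64(242), np.int64(253)) [94. 93. 90.]
side left rim (np.int64(235), np.int64(236)) [109. 104. 100.]
side right rim (np.int64(246), np.int64(224)) [113.  99.  93.]
side above (np.int64(238), np.int64(191)) [171. 159. 138.]
side left out (np.int64(231), np.int64(249)) [109. 106. 102.]
side right out (np.int64(251), np.int64(227)) [89. 78. 71.]
```

```bash
python3 - <<'E'
from h import *
np.set_printoptions(precision=4,suppress=True)
ims={n:[vision.capture(n).astype(int) for _ in range(2)] for n in("scene","side")}
for n in ims:
    a,b=ims[n]; c=cv2.imread(f"pics/{n}3.png").astype(int); s=np.s_[165:275,205:280]
    print(n,np.abs(a-b)[s].mean(),np.abs(a-c)[s].mean(),np.abs(a-c)[s].max())
i=ims["scene"][0].astype(np.uint8)
m=(np.abs(i.astype(int)-[79,77,73]).max(2)<8).astype(np.uint8)
n,l,st,cc=cv2.connectedComponentsWithStats(m,connectivity=4); j=l[245,247]; 
q=np.argwhere(l==j)[:,::-1].astype(np.int32); print(st[j])
A=cv2.approxPolyDP(cv2.convexHull(q),3,True)[:,0]; print(A.tolist())
x=np.array([np.cos(np.radians(-7)),np.sin(np.radians(-7)),0]); y=np.array([-x[1],x[0],0]); f=np.array([.5877,.1223,.118])-x*.007
print([proj("scene",f+y*a+[0,0,b]).round(1).tolist() for a,b in[(.025,.078),(-.025,.078),(-.025,-.078),(.025,-.078)]])
E
```

```text
scene 0.5137373737373737 0.5542222222222222 42
side 1.7975757575757576 1.8027474747474748 24
[229 196  28  55 774]
[[243, 250], [234, 241], [229, 207], [252, 196], [255, 242]]
[[231.0, 205.3], [253.9, 195.2], [258.1, 245.2], [237.6, 255.0]]
```

```bash
python3 -c "
from rig import ctrl; print(ctrl.close_job())"
```

```text
the job is handed in; nothing more can be done
None
```

The gauge plate is hung on the hook with its graduated face outward, and the job is handed in. By the force readings and final pictures it is upright, at rest and seated in the pocket; no verdict came back. It took about 22 s.

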